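# Put the spinning top away in the secret drawer

## Robot

A 7-joint arm with a two-finger parallel gripper is mounted at the origin on the work surface. World frame = base frame: x ahead of the robot, y to its left, z up, the work surface at z = 0. Lengths are in m, angles in rad, forces in N, time in s.
With the tool pointing down it reaches from about 0.4 to 0.85 m from the base axis. Payload 10.4 kg.
Tool frame: the origin (TCP) lies between the finger pads; the fingertips stand 19 mm ahead of it and the grasp point (between the pads) is the TCP; x points along the fingers, y is the direction in which the jaws open and shut, and the axes are right-handed (so a half turn about x gives the same grasp; the last joint's range is limited). The gripper opens to 87 mm and grips with 3 to 60 N. Pads are 19 mm wide; open, the fingers measure 117 mm over their backs; the gripper's body (75 mm by 190 mm) begins 51 mm behind the grasp point.
Start: joints at [-1.175, 0.332, -0.065, 1.46, 0.022, 1.35, -0.088], TCP at [0.254, 0.571, 0.242] pointing down, gripper open.
Joint ranges: [-2.6, 2.6], [-0.5, 2.12], [-1.47, 1.34], [0.16, 2.42], [-1.27, 4.41], [0.06, 2.06], [-2.6, 2.6]. Speed limits (rad/s): [2.22, 2.22, 2.79, 2.79, 3.14, 3.14, 3.14].

## Interface

Orientations are given as a unit quaternion [x, y, z, w].
In Python, from bench import r gives the robot as it stands.
- The arm moves only by the tool drive_tool, never from a script. Its argument "motion" is a list of rows, each a list of 4 numbers: the shift along the tool's x, y, z in cm, then the turn about the tool's x in units of 5 degrees (1.0 is 5 degrees). In form: [[tx, ty, tz, twist], ...]. A call has 1 to 20 rows; each row is the pose to reach, as a shift and turn from the pose commanded when the call began, along the tool's axes at that moment; what a row does not reach only later rows make up. A row lasts 1/12 s, in which the tool goes at most 41.7 mm and 7.16 degrees, less where a joint would pass 70% of its speed; a pose out of reach is approached as far as the arm can. A call with a gripper value outside its range is refused whole. "grip" is the closure in counts, from 0 (fully open) to 255 (shut), set as the call begins (left out, the last holds). The fingers move at their own pace and stop on an object; "force" is the grip in N (left out, the last holds). Time passes only in rows, so rows that repeat a pose let the fingers close. It gives the time, the measured TCP pose, the force and the opening at its end, in the units of the state.
- r.read_state(): the state, without advancing time (a new reading comes with each control period).
- r.camera(name): name is "side" or "top"; returns the picture (480x640x3 uint8, red, green, blue); there is no depth.
- r.calibration(name): a dict with "fx", "fy", "cx", "cy" (pixels), "xyz" and "orientation" of the camera in the world. Camera axes: x right, y up, looking along -z (the intrinsics and any distortion apply to the point x, -y, -z); pixel columns grow to the right and rows downward; lengths in m; the calibration is good to about 2 mm. A picture is of the moment at which its call begins. calibration takes no time and is no camera call.
- r.close_job(): hands the job in, once; it reports no verdict.
The state is a dict: "time": time; "joint_positions": joint angles; "joint_vel": joint speeds; "joint_torque": joint torques, N m; "ee_pos": TCP position; "eef_rot": TCP orientation; "ft_force": force on the tool from outside, world axes, zero at the start; "torque": the same for the moment, N m; "width": finger opening in m.
Only numpy, scipy, OpenCV 4.12 (cv2) and the standard library are available. Lean on these libraries where they do the work, as an engineer would, in place of code of your own. Each camera call takes 0.05 s, during which the arm holds its last target.

## Task

Feel along the rear half of the raised ring on the wooden box for the hidden dip and press the catch in it, so that the secret drawer springs open. Then lay the spinning top in the drawer's cradle, stem in the notch and pointing to the drawer front, let go of it, and push the drawer shut until it latches. Leave the dish on the box and the other things on the table standing where they are.

Things in the scene. Friction and masses are not known exactly. Their poses are not given: they have to be found in the camera images.
- keepbox: Dark wooden box, fixed: 150 deep (x), 176 wide (y), top board 70 mm above the table. Origin: centre of its underside, on the table. Its x axis points from the drawer front (-x, the side nearer the robot) to the rear. On its top a raised ring, and in the ring's middle a sage green coaster (92 dia, 5 thick, fixed) with a white dish.
- ring (a point): Centre of the rigid dark wood ring on the box, level with its upper face, 84 mm above the table; axes as the box. Ring 14 high, outer radius 70, inner 56. Within 75 degrees either side of its rearmost point (+x), differing each time, is the middle of a hidden dip: 46 mm of the ring's length (at radius 63), over its whole width, lies 4 mm lower, between two upright end faces.
- catch (a joint): The floor of the hidden dip, of the same dark wood, is the catch. Value: how far it is pressed straight down, in m; 0 up, 0.0095 bottom stop. Spring: 2 N at first, 5 N at the bottom. Some 7 to 8 mm down it frees the drawer; let go, it comes up again.
- drawer (a joint): How far the secret drawer is out, in m: 0 latched, 0.09 fully out. No handle. Freed by the catch it glides out by itself towards -x of the box in about 1.5 s (spring 4.5 N shut, 1.4 N out; damper 35 N per m/s). To shut it, push its front to 3 mm past the shut place (stop at -0.004): the last 15 mm take up to 15 N; it snaps past the bolt and stays at 0.
- drawer_front (a point): Middle of the drawer's front face (towards the robot), 35 mm above the table; moves with the drawer; axes as the box. Front board 166 wide, 8 thick, from 4 to 66 mm above the table; shut, it stands 8 mm proud of the box. Drawer inside: 140 wide, floor's upper face 13 mm and side walls' tops 34 mm above the table.
- cradle (a point): Where the middle of the top's band belongs: 22 mm above the drawer floor, 35 above the table, 41 behind the front board's inner face, mid width; moves with the drawer; axes as the box. Fully out it lies 49 mm in front of the box. The band rests between two ribs 9 mm high over the floor, 16 long (x), at 19.5 to 24.5 mm on either side (y): keep fingertips above them or outside.
- notch (a point): Middle of the notch for the stem, level with its bottom, 14 mm above the drawer floor, 18 mm in front of the cradle point; moves with the drawer; axes as the box. The notch, 18 wide (y), is in a cross rib 4 thick and 32 wide, whose posts beside the notch are 30 mm high over the floor. The stem fits it, the cone does not.
- top: Varnished wooden spinning top lying on its side on the table, 45 g, 66 long: a twelve-sided band, 44 across its flats, 18 wide, with a blunt cone 22 long on one side and a stem 10 dia, 26 long, on the other. Origin: on its axis in the middle of the band, 22 mm above the table. Its own x axis is the axis of the top and points away from the stem: the stem lies on -x. It may start in any of four places beside the box.
- stem_end (a point): The free end of the top's stem, on the axis, 35 mm from the top's origin.
- torch: Black aluminium torch standing on its head: 36 dia at the foot, 27 above, 120 high. Origin: centre of its underside. To be left alone.
- dispenser: Empty clear plastic push dispenser standing up: 58 dia, 138 high, with a white pump head whose spout reaches 31 mm from the axis. Origin: centre of its underside. To be left alone.
- tiers: Stack of three white porcelain dishes: 100 dia, 76 high. Origin: centre of its underside. To be left alone.
- dish: Small white porcelain bowl standing on the coaster inside the ring: rim radius 37, 26 high, its rim 101 mm above the table. Origin: centre of its underside. To be left alone.
Mind the look-alikes: they are no part of the job. Of the things like the top, leave any that is green; of the rest the larger one is meant.

How it is judged:
By the outcome, as a careful person would: the job done as asked, in the order asked, and still so for the second after the job is handed in, with the robot touching nothing.
It also fails if it takes over 72 s, if anything falls off the work surface, if the arm or the gripper's body presses on something with over 40 N, if the wrist force passes 120 N, or if a joint passes its speed limit or range.

## Working session

There is one attempt and no reset: what is moved stays moved. The work goes in short steps, Python scripts to look and compute and a tool call to move; the robot and the scene stay as the last step left them, time stands still between calls to the robot, and variables do not carry over. Pictures are saved under pics/ and viewed, and the job is handed in when it is done.

Besides the shell and the picture viewer there is one more tool, called after "Call:" by a JSON object that holds its "api" and its "payload". drive_tool: Moves the arm, as the interface text tells. Its arguments: {"type":"object","properties":{"motion":{"type":"array","items":{"type":"array","items":{"type":"number"}}},"grip":{"type":"number"},"force":{"type":"number"}},"required":["motion"]}

```bash
ls -la; mkdir -p pics
python3 - <<'E'
from bench import r
import cv2
for n in("side","top"):
    im=r.camera(n); cv2.imwrite(f"pics/{n}0.png",im[:,:,::-1]); print(n,r.calibration(n))
print(r.read_state())
E
```

```text
total 12
drwxr-xr-x  3 agent agent 4096 Dec  7 14:37 .
drwxr-xr-x 23 root  root  4096 Dec  7 14:37 ..
drwxr-xr-x  2 agent agent 4096 Dec  7 14:37 pics
side {'fx': 477.59151596424573, 'fy': 477.59151596424573, 'cx': 321.3223022937067, 'cy': 243.70783133548508, 'xyz': array([ 0.33069095, -0.9569345 ,  0.66670718]), 'orientation': array([ 0.48045965, -0.04189013, -0.09538538,  0.87080731])}
top {'fx': 467.1566412980419, 'fy': 467.1566412980419, 'cx': 317.3638942080141, 'cy': 237.3688650221285, 'xyz': array([ 0.3840754 , -0.03079139,  1.02010097]), 'orientation': array([ 0.0287571 , -0.05142971, -0.69933824,  0.71235809])}
{'time': 0.1, 'joint_positions': array([-1.17461983,  0.33280543, -0.0646693 ,  1.46085943,  0.02160083,
        1.34990362, -0.08848755]), 'joint_vel': array([ 4.63957216e-04, -1.39888881e-03,  3.51161576e-05, -2.80191745e-03,
        3.40023313e-04,  1.73230857e-03,  1.33994177e-03]), 'joint_torque': array([ 2.65471070e-03, -6.24539137e+01,  2.52915110e-02, -3.90718746e+01,
       -6.14900328e-02,  3.64210317e-02,  5.19129026e-05]), 'ee_pos': array([0.25403922, 0.57068664, 0.24083443]), 'eef_rot': array([ 0.14653197,  0.6917325 , -0.14742661,  0.69159232]), 'ft_force': array([-0.64260322,  0.01437789,  0.53116914]), 'torque': array([ 0.01025975, -0.01949726,  0.00358457]), 'width': 0.08713182495573853}
```

View pics/side0.png

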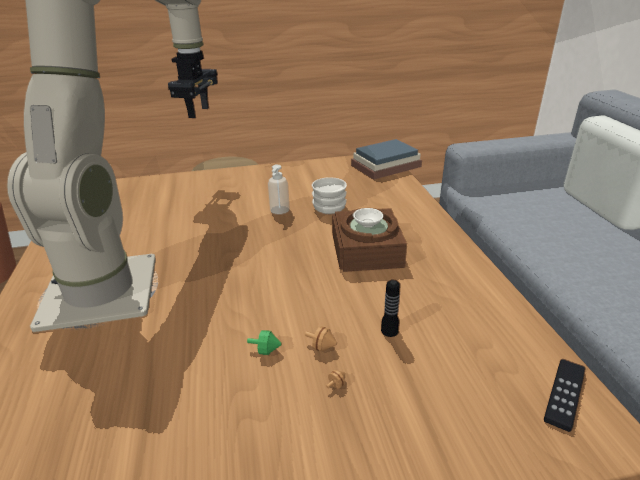

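View pics/top0.png

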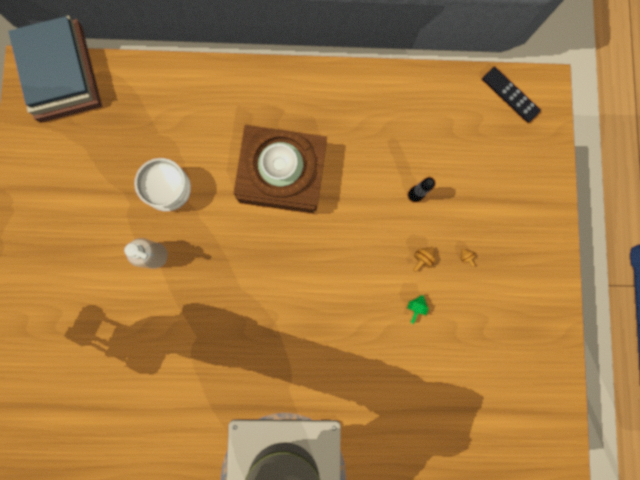

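```bash
cat > h.py <<'E'
import numpy as np,cv2
from scipy.spatial.transform import Rotation as R
from bench import r
def cal(n):
    c=r.calibration(n); return c,R.from_quat(c["orientation"]).as_matrix()
def ray(n,u,v):
    c,M=cal(n); d=np.array([(u-c["cx"])/c["fx"],-(v-c["cy"])/c["fy"],-1.0]); return np.array(c["xyz"]),M@d
def onz(n,u,v,z):
    o,d=ray(n,u,v); return o+d*(z-o[2])/d[2]
def proj(n,p):
    c,M=cal(n); q=M.T@(np.asarray(p)-c["xyz"]); return np.array([c["cx"]+c["fx"]*q[0]/-q[2],c["cy"]-c["fy"]*q[1]/-q[2]])
E
python3 - <<'E'
import cv2,numpy as np
from h import *
t=cv2.imread("pics/top0.png");s=cv2.imread("pics/side0.png")
a=cv2.resize(t[115:225,225:340],None,fx=5,fy=5,interpolation=cv2.INTER_CUBIC)
a=cv2.convertScaleAbs(a,alpha=1.8,beta=10)
cv2.imwrite("pics/c1.png",a)
a=cv2.resize(s[195:280,320:420],None,fx=6,fy=6,interpolation=cv2.INTER_CUBIC)
a=cv2.convertScaleAbs(a,alpha=1.8,beta=10)
cv2.imwrite("pics/c2.png",a)
a=cv2.resize(t[230:330,390:490],None,fx=6,fy=6,interpolation=cv2.INTER_CUBIC)
cv2.imwrite("pics/c3.png",a)
a=cv2.resize(s[310:410,235:365],None,fx=6,fy=6,interpolation=cv2.INTER_CUBIC)
cv2.imwrite("pics/c4.png",a)
print(R.from_quat(r.read_state()["eef_rot"]).as_matrix().round(4))
E
```

```text
[[-5.000e-04  4.066e-01  9.136e-01]
 [-1.200e-03  9.136e-01 -4.066e-01]
 [-1.000e+00 -1.300e-03  1.000e-04]]
```

View pics/c1.png

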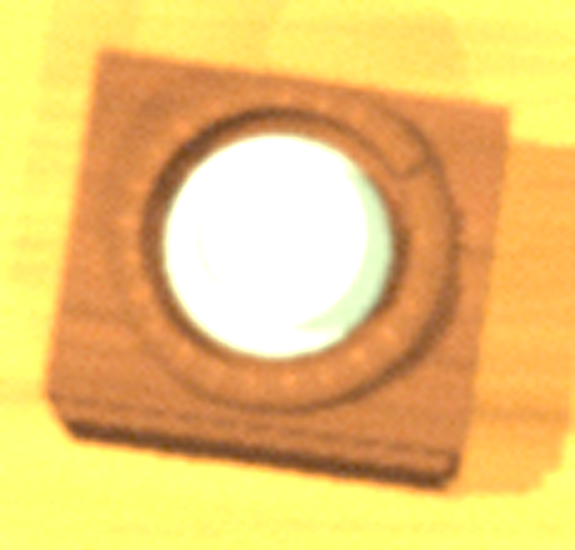

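View pics/c2.png

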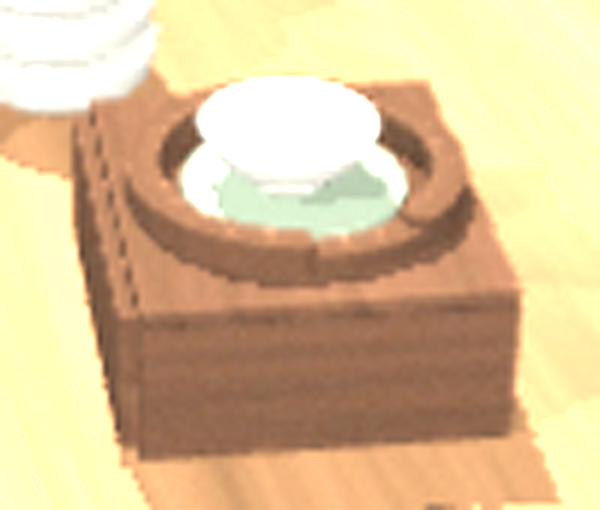

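View pics/c3.png

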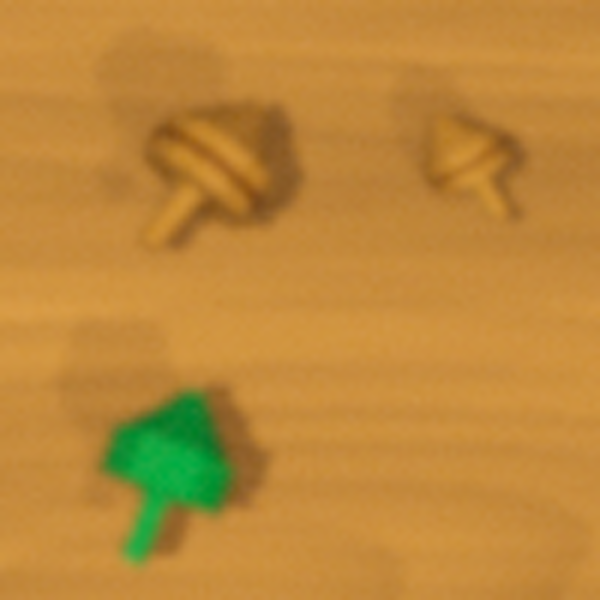

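View pics/c4.png

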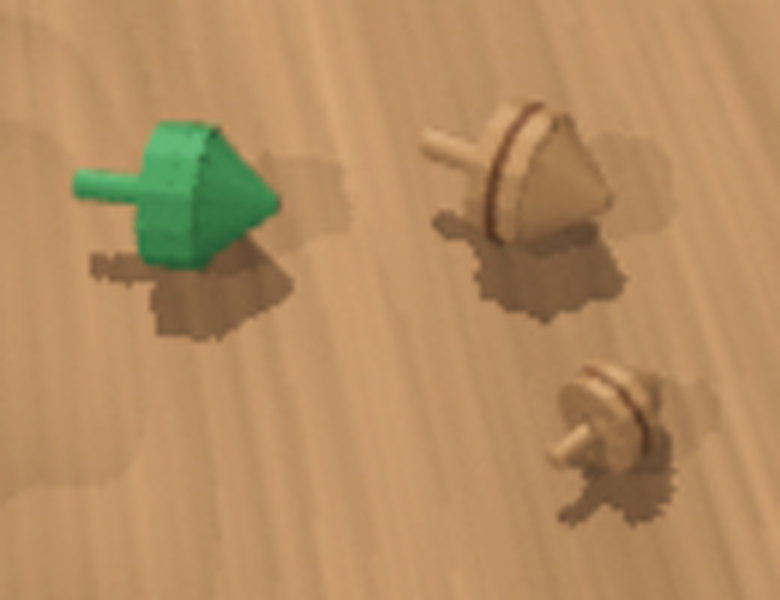

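Run:
```python
from h import *
c=lambda u,v,z:onz("top",u/5+225-.0,v/5+115-.0,z)[:2]
A=c(100,50,.07);B=c(510,108,.07);print("rear corners",A,B,np.linalg.norm(A-B))
F1=c(48,392,.07);print("front L top",F1,np.linalg.norm(A-F1))
yv=(A-B)/np.linalg.norm(A-B); print("yaw",np.degrees(np.arctan2(-yv[0],yv[1])))
xv=(A-F1)/np.linalg.norm(A-F1); print("yaw x",np.degrees(np.arctan2(xv[1],xv[0])))
# side view: bottom & top corners
d=lambda u,v,z:onz("side",u/6+320,v/6+195,z)[:2]
P=dict(rearL=d(93,100,.07),rearR=d(430,82,.07),rR=d(520,290,.07),fR=d(140,318,.07),fRb=d(140,458,0),rRb=d(513,435,0))
for k,v in P.items():print(k,v)
# coaster ellipse (sage) & ring marks at z .084
for n,f,pts in(("top",c,[(410,165)]),("side",d,[(315,232),(315,248),(425,213),(405,208),(440,222)])):
    for p in pts: print(n,p,f(*p,.084))
# coaster+dish centroid in top
t=cv2.imread("pics/top0.png");hsv=cv2.cvtColor(t,cv2.COLOR_BGR2HSV)
m=((hsv[...,1]<90)&(hsv[...,2]>90)).astype(np.uint8);m[:115]=0;m[225:]=0;m[:,:230]=0;m[:,335:]=0
ct=max(cv2.findContours(m,0,2)[0],key=cv2.contourArea);(x,y),rr=cv2.minEnclosingCircle(ct);print("white/sage",x,y,rr,onz("top",x,y,.075))
```

```text
rear corners [0.72641811 0.09512897] [ 0.70612106 -0.0771363 ] 0.1734568868871413
front L top [0.58025068 0.1114734 ] 0.14707840989850177
yaw -6.719860227389811
yaw x -6.380306126822087
rearL [0.58261835 0.11204455]
rearR [0.72961006 0.09267531]
rR [ 0.70763186 -0.07732468]
fR [ 0.55978005 -0.06219638]
fRb [ 0.56156766 -0.05680347]
rRb [ 0.71078934 -0.07613298]
top (410, 165) [ 0.67598984 -0.03553737]
side (315, 232) [ 0.63615289 -0.03905864]
side (315, 248) [ 0.63262014 -0.05055555]
side (425, 213) [ 0.68255973 -0.03541097]
side (405, 208) [ 0.67614853 -0.02985696]
side (440, 222) [ 0.68601412 -0.0433747 ]
white/sage 280.0 163.5357208251953 22.668542861938477 [0.64423399 0.01961788 0.075     ]
```

Run:
```python
from h import *
t=cv2.imread("pics/top0.png");s=cv2.imread("pics/side0.png")
def z(im,x0,y0,w,h,k,n):
    a=cv2.resize(im[y0:y0+h,x0:x0+w],None,fx=k,fy=k,interpolation=cv2.INTER_CUBIC)
    a=cv2.normalize(a,None,0,255,cv2.NORM_MINMAX);cv2.imwrite(n,a)
z(t,408,242,36,36,16,"pics/c5.png"); z(s,302,322,40,36,16,"pics/c6.png")
```

```text
(no output)
```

View pics/c5.png

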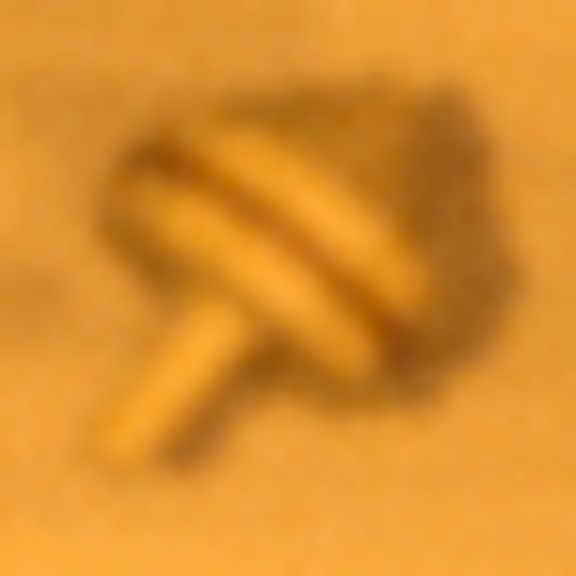

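View pics/c6.png

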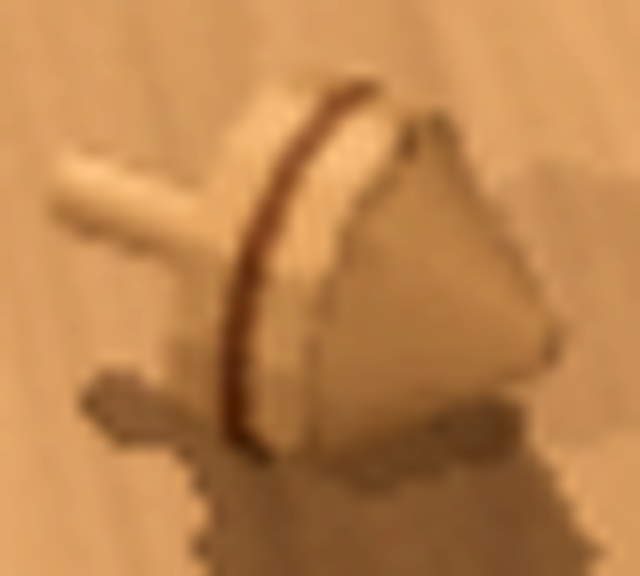

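Run:
```python
from h import *
T=lambda u,v,z:onz("top",u/16+408-.47,v/16+242-.47,z)[:2]
S=lambda u,v,z:onz("side",u/16+302-.47,v/16+322-.47,z)[:2]
a=T(118,440,.022);b=S(63,190,.022);c=S(548,335,.022)
print("stem end",a,b,"tip",c,"len",np.linalg.norm(c-b),np.degrees(np.arctan2(*(c-b)[::-1])))
# stem root top-side
e=T(222,320,.024);print("stem root",e,np.degrees(np.arctan2(*(e-a)[::-1])))
p,q=T(160,160,.037),T(395,345,.037);print("stripe",p,q,(p+q)/2,np.linalg.norm(p-q),np.degrees(np.arctan2(*(p-q)[::-1])))
m=T(270,235,.044);print("stripe top",m)
```

```text
stem end [ 0.43391569 -0.27281903] [ 0.43165012 -0.270254  ] tip [ 0.4834105 -0.3077581] len 0.06391943492307378 -35.92601693008375
stem root [ 0.45018339 -0.28653037] -40.12607270856704
stripe [ 0.47045503 -0.27507326] [ 0.44643069 -0.30630015] [ 0.45844286 -0.2906867 ] 0.039399079450403225 52.427180879297175
stripe top [ 0.46019672 -0.28787493]
```

```bash
cat >> h.py <<'E'
def go(x,y,z,jaw):
    s=r.read_state();M=R.from_quat(s["eef_rot"]).as_matrix();d=M.T@(np.array([x,y,z])-s["ee_pos"])*100
    j=np.degrees(np.arctan2(M[1,1],M[0,1]));t=(j-jaw+180)%360-180
    print("t",round(s["time"],2),"pos",s["ee_pos"].round(4),"jaw",round(j,2),"F",s["ft_force"].round(2),"w",round(s["width"],4))
    print("rows",d.round(2),round(t/5,2))
BX=np.array([.6440,.0166]);YAW=np.radians(-6.9)
E
python3 - <<'E'
from h import *
go(.6581,-.0499,.20,102)
print("torch",onz("side",391,330,0),onz("top",416,195,0))
print("green tip",onz("top",390+195/6,230+395/6,.022),"small",onz("top",469,257,.015))
E
```

```text
t 0.1 pos [0.254  0.5707 0.2408] jaw 66.01 F [-0.64  0.01  0.53] w 0.0871
rows [  4.14 -40.26  62.15] -7.2
torch [ 0.60561432 -0.27619268  0.        ] [ 0.60055697 -0.28181141  0.        ]
green tip [ 0.37698541 -0.2887579   0.022     ] small [ 0.46260935 -0.39348036  0.015     ]
```

Call:
{"api": "drive_tool", "payload": {"motion": [[0,-2,3,0],[0.5,-5,8,-0.5],[1,-8,12,-1],[1.5,-10,16,-2],[2,-13,20,-3],[2.5,-15,24,-4],[3,-18,28,-5],[3.5,-20,31,-6],[4,-22,35,-7.2],[4.1,-25,39,-7.2],[4.1,-27,42,-7.2],[4.1,-30,46,-7.2],[4.1,-32,50,-7.2],[4.1,-35,54,-7.2],[4.1,-37,57.5,-7.2],[4.1,-39,60,-7.2],[4.1,-40.3,62.2,-7.2],[4.1,-40.3,62.2,-7.2],[4.1,-40.3,62.2,-7.2],[4.1,-40.3,62.2,-7.2]], "grip": 255, "force": 20}}

```text
time: 1.77
ee_pos: [0.6586, -0.0534, 0.1994]
eef_rot: [-0.073, 0.704, 0.072, 0.703]
ft_force: [-0.6, 0.6, -0.7]
width: 0.0004
```

Run:
```python
from h import *
go(.6581,-.0499,.108,102)
for n in("side","top"):
    im=r.camera(n); cv2.imwrite(f"pics/{n}1.png",im[:,:,::-1])
```

```text
t 1.77 pos [ 0.6586 -0.0534  0.1994] jaw 101.74 F [-0.64  0.59 -0.68] w 0.0004
rows [9.14 0.37 0.04] -0.05
```

View pics/side1.png

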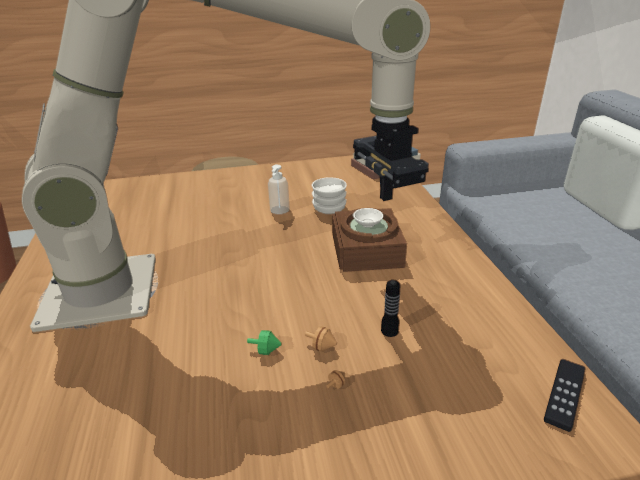

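Call:
{"api": "drive_tool", "payload": {"motion": [[2,0.2,0,0],[5,0.3,0,0],[7.5,0.3,0,0],[8.8,0.3,0,0],[9.2,0.3,0,0],[9.3,0.3,0,0],[9.3,0.3,0,0],[9.3,0.3,0,0]]}}

```text
time: 2.53
ee_pos: [0.6588, -0.0471, 0.1093]
eef_rot: [-0.074, 0.702, 0.074, 0.704]
ft_force: [-0.0, -0.1, -0.2]
width: 0.0006
```

Run:
```python
from h import *
go(.6581,-.0499,.1,102)
```

```text
t 2.53 pos [ 0.6588 -0.0471  0.1093] jaw 102.02 F [-0.01 -0.1  -0.18] w 0.0006
rows [ 0.93 -0.26 -0.13] 0.0
```

Call:
{"api": "drive_tool", "payload": {"motion": [[0,-0.1,0,0],[0.2,-0.2,0,0],[0.4,-0.2,0,0],[0.5,-0.2,0,0],[0.5,-0.2,0,0],[0.5,-0.2,0,0]]}}

```text
time: 3.03
ee_pos: [0.6582, -0.0491, 0.1024]
eef_rot: [-0.074, 0.703, 0.074, 0.703]
ft_force: [0.0, 0.2, -0.1]
width: 0.0002
```

Call:
{"api": "drive_tool", "payload": {"motion": [[0.1,0,0,0],[0.2,0,0,0],[0.2,0,0,0]]}}

```text
time: 3.28
ee_pos: [0.6582, -0.0491, 0.1003]
eef_rot: [-0.074, 0.703, 0.074, 0.703]
ft_force: [0.2, 0.2, 0.3]
width: 0.0005
```

Call:
{"api": "drive_tool", "payload": {"motion": [[0.1,0,0,0],[0.2,0,0,0],[0.2,0,0,0]]}}

```text
time: 3.53
ee_pos: [0.6584, -0.0492, 0.0988]
eef_rot: [-0.074, 0.703, 0.074, 0.703]
ft_force: [-0.9, 0.5, 3.2]
width: 0.0001
```

Call:
{"api": "drive_tool", "payload": {"motion": [[0.2,0,0,0],[0.4,0,0,0],[0.6,0,0,0],[0.6,0,0,0]]}}

```text
time: 3.87
ee_pos: [0.6585, -0.0492, 0.0928]
eef_rot: [-0.074, 0.703, 0.074, 0.703]
ft_force: [-1.2, 0.1, 4.8]
width: 0.0004
```

Call:
{"api": "drive_tool", "payload": {"motion": [[0.1,0,0,0],[0.2,0,0,0],[0.3,0,0,0],[0.3,0,0,0],[0.3,0,0,0]]}}

```text
time: 4.28
ee_pos: [0.6586, -0.0492, 0.0899]
eef_rot: [-0.074, 0.703, 0.074, 0.703]
ft_force: [-1.0, -0.5, 5.9]
width: 0.0006
```

Run:
```python
from h import *
im=r.camera("top"); cv2.imwrite(f"pics/top2.png",im[:,:,::-1])
im=r.camera("side"); cv2.imwrite(f"pics/side2.png",im[:,:,::-1])
```

```text
(no output)
```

View pics/side2.png

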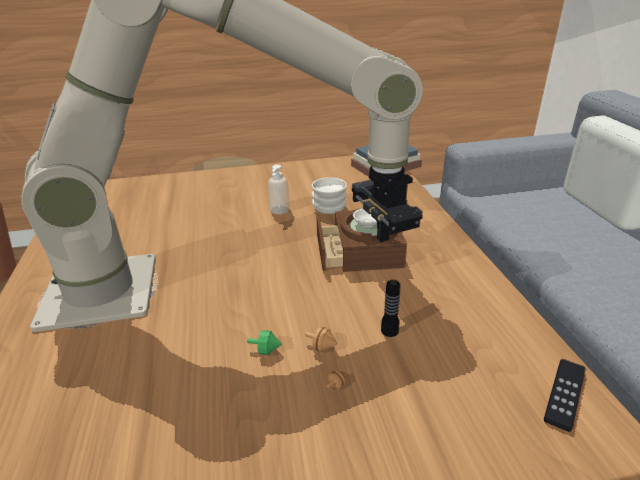

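The drawer is coming out (front edge near (322,250)). I raise the fingers and open the gripper.

Call:
{"api": "drive_tool", "payload": {"motion": [[-2,0,0,0],[-5,0,0,0],[-8,0,0,0],[-11,0,0,0],[-11,0,0,0],[-11,0,0,0]]}}

```text
time: 4.88
ee_pos: [0.6592, -0.0492, 0.2011]
eef_rot: [-0.074, 0.702, 0.074, 0.704]
ft_force: [0.4, 0.1, -0.6]
width: 0.0008
```

Run:
```python
from h import *
go(.459,-.290,.14,53)
```

```text
t 4.88 pos [ 0.6592 -0.0492  0.2011] jaw 102.01 F [ 0.38  0.07 -0.63] w 0.0008
rows [  6.04 -19.39 -24.61] 9.8
```

Call:
{"api": "drive_tool", "payload": {"motion": [[0,-2,-2,1],[0,-4,-5,2],[0,-6,-8,3.5],[0,-9,-11,5],[0,-11,-14,6],[0,-14,-17,7],[0,-16,-20,8],[0,-18,-23,9],[0,-19.4,-24.6,9.8],[1.5,-19.4,-24.6,9.8],[3,-19.4,-24.6,9.8],[4.5,-19.4,-24.6,9.8],[6,-19.4,-24.6,9.8],[6,-19.4,-24.6,9.8],[6,-19.4,-24.6,9.8]], "grip": 0}}

```text
time: 6.13
ee_pos: [0.4571, -0.2896, 0.1382]
eef_rot: [0.224, 0.672, -0.224, 0.669]
ft_force: [0.8, 0.9, -0.5]
width: 0.0855
```

Run:
```python
from h import *
go(.459,-.290,.031,53)
for n in("side","top"):
    im=r.camera(n); cv2.imwrite(f"pics/{n}3.png",im[:,:,::-1])
s=cv2.imread("pics/side3.png");cv2.imwrite("pics/c7.png",cv2.resize(s[240:400,220:420],None,fx=4,fy=4,interpolation=cv2.INTER_CUBIC)[:600])
t=cv2.imread("pics/top3.png");cv2.imwrite("pics/c8.png",cv2.convertScaleAbs(cv2.resize(t[110:270,210:360],None,fx=3.7,fy=3.7,interpolation=cv2.INTER_CUBIC),alpha=1.5))
```

```text
t 6.13 pos [ 0.4571 -0.2896  0.1382] jaw 53.0 F [ 0.81  0.94 -0.5 ] w 0.0855
rows [10.72  0.1   0.21] 0.0
```

View pics/c7.png

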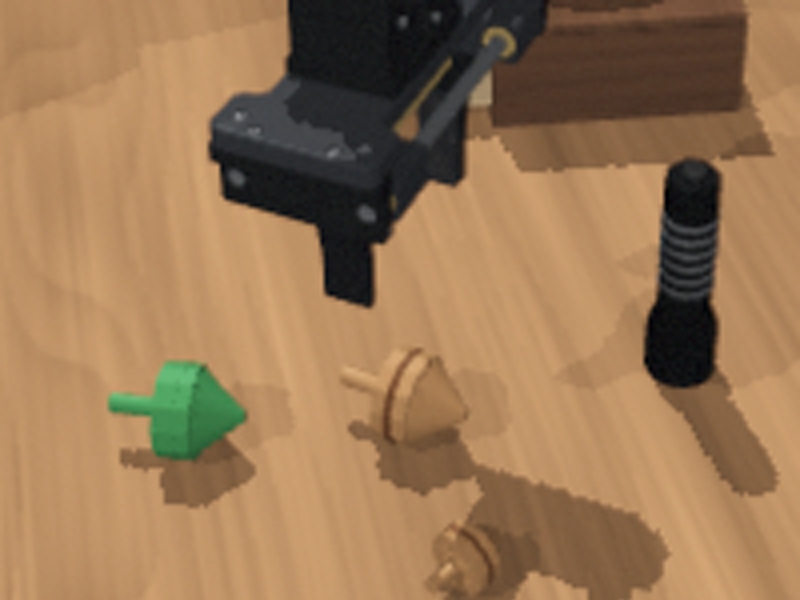

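View pics/c8.png

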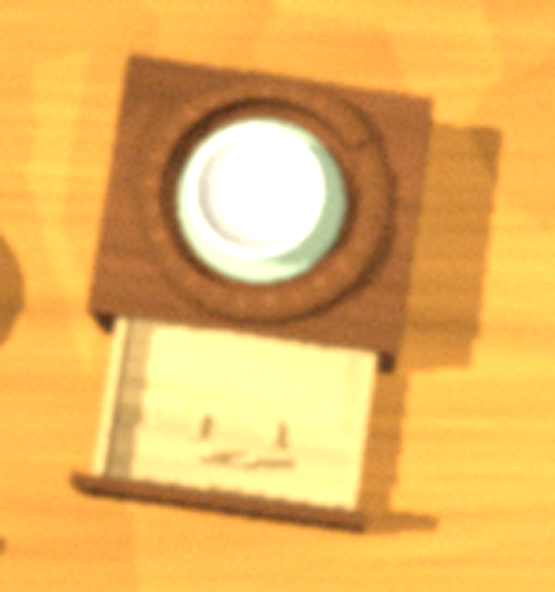

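Call:
{"api": "drive_tool", "payload": {"motion": [[2,0.1,0.2,0],[4,0.1,0.2,0],[6,0.1,0.2,0],[8,0.1,0.2,0],[9.5,0.1,0.2,0],[10.5,0.1,0.2,0],[10.7,0.1,0.2,0],[10.7,0.1,0.2,0],[10.7,0.1,0.2,0]]}}

```text
time: 6.98
ee_pos: [0.4609, -0.2908, 0.0335]
eef_rot: [0.224, 0.67, -0.224, 0.671]
ft_force: [0.3, -0.3, 1.0]
width: 0.0872
```

Run:
```python
from h import *
go(.459,-.290,.031,53)
for n in("side","top"):
    im=r.camera(n); cv2.imwrite(f"pics/{n}4.png",im[:,:,::-1])
s=cv2.imread("pics/side4.png");cv2.imwrite("pics/c9.png",cv2.resize(s[270:390,240:400],None,fx=5,fy=5,interpolation=cv2.INTER_CUBIC))
C=lambda u,v,z:onz("top",(u+.5)/3.7+210-.5,(v+.5)/3.7+110-.5,z)[:2]
c,s_=np.cos(YAW),np.sin(YAW);Rm=np.array([[c,s_],[-s_,c]])
for nm,u,v,z in(("frontL",72,478,.066),("frontR",365,520,.066),("rib",207,432,.022),("rib",282,437,.022),("rearL",130,57,.07),("rearR",432,99,.07)): 
    p=C(u,v,z);print(nm,p.round(4),(Rm@(p-BX)).round(4))
def white(f):
    t=cv2.imread(f)[115:225,230:335];m=(t.min(2)>150).astype(np.uint8);M=cv2.moments(m,True);return M['m10']/M['m00'],M['m01']/M['m00'],M['m00']
print(white("pics/top0.png"),white("pics/top3.png"))
```

```text
t 6.98 pos [ 0.4609 -0.2908  0.0335] jaw 53.01 F [ 0.3  -0.29  1.02] w 0.0872
rows [ 0.25 -0.05 -0.2 ] 0.0
frontL [0.4865 0.1198] [-0.1688  0.0835]
frontR [ 0.4663 -0.0424] [-0.1693 -0.0799]
rib [0.5196 0.0498] [-0.1275  0.018 ]
rib [0.5176 0.0063] [-0.1242 -0.0254]
rearL [0.7263 0.0956] [0.0722 0.0883]
rearR [ 0.7065 -0.0759] [ 0.0732 -0.0843]
(48.74953445065177, 47.05400372439479, 1074.0) (48.986420950533464, 46.61105722599418, 1031.0)
```

View pics/c9.png

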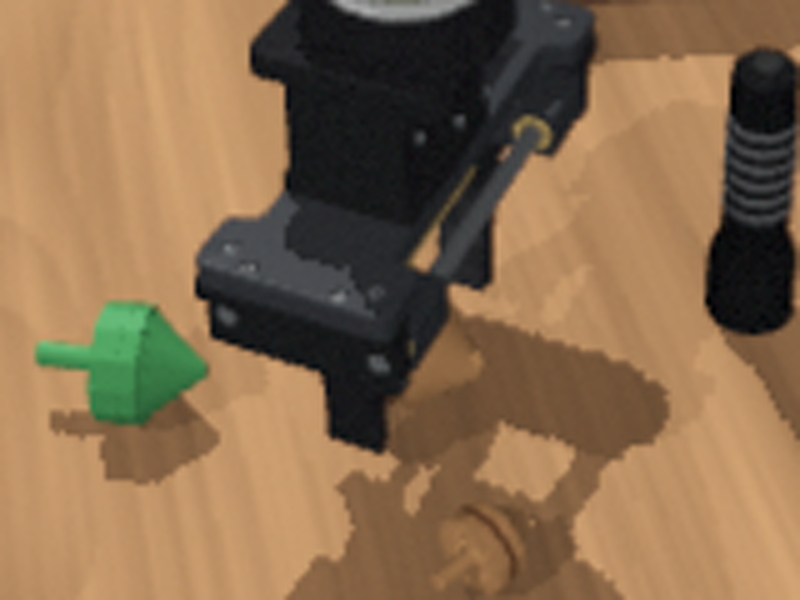

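Call:
{"api": "drive_tool", "payload": {"motion": [[0.1,0,-0.1,0],[0.1,0,-0.1,0],[0.1,0,-0.1,0]]}}

```text
time: 7.33
ee_pos: [0.4596, -0.2898, 0.0318]
eef_rot: [0.224, 0.67, -0.224, 0.671]
ft_force: [0.1, -0.5, -0.4]
width: 0.0868
```

Call:
{"api": "drive_tool", "payload": {"motion": [[0,0,0,0],[0,0,0,0],[0,0,0,0],[0,0,0,0],[0,0,0,0],[0,0,0,0],[0,0,0,0],[0,0,0,0]], "grip": 255, "force": 15}}

```text
time: 8.0
ee_pos: [0.4594, -0.2899, 0.0315]
eef_rot: [0.224, 0.671, -0.224, 0.671]
ft_force: [0.8, -0.7, 0.7]
width: 0.0443
```

Call:
{"api": "drive_tool", "payload": {"motion": [[-1,0,0,0],[-3,0,0,0],[-6,0,0,0],[-9,0,0,0],[-12,0,0,0],[-14,0,0,0],[-14,0,0,0],[-14,0,0,0]]}}

```text
time: 8.67
ee_pos: [0.46, -0.2901, 0.1729]
eef_rot: [0.224, 0.67, -0.224, 0.671]
ft_force: [-0.0, 0.6, -0.4]
width: 0.044
```

Run:
```python
from h import *
c,s_=np.cos(YAW),np.sin(YAW)
p=BX+np.array([[c,-s_],[s_,c]])@np.array([-.124,.001]);print(p)
go(p[0],p[1],.17,83.1)
im=r.camera("side");cv2.imwrite("pics/c10.png",cv2.resize(im[220:340,240:400,::-1],None,fx=5,fy=5,interpolation=cv2.INTER_CUBIC))
```

```text
[0.52101823 0.03248973]
t 8.67 pos [ 0.46   -0.2901  0.1729] jaw 53.0 F [-0.03  0.62 -0.35] w 0.044
rows [  0.29  29.44 -14.54] -6.02
```

View pics/c10.png

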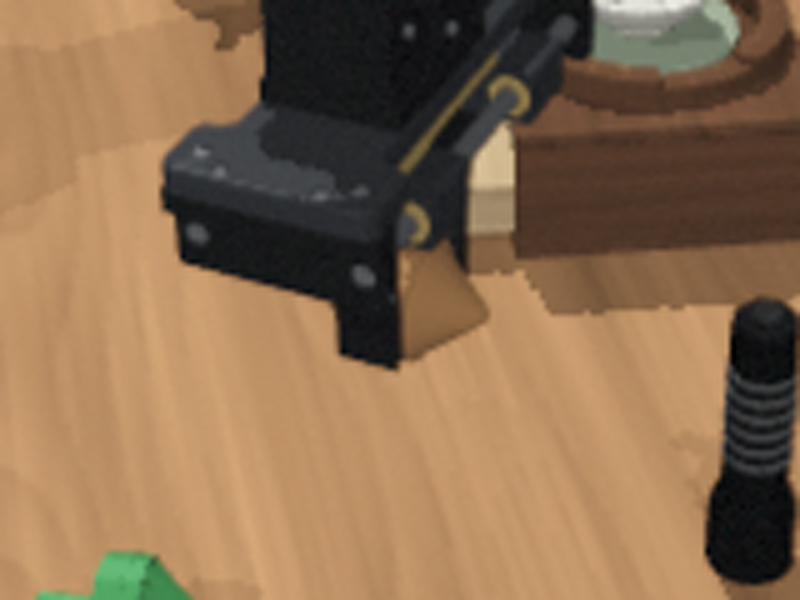

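Run:
```python
from h import *
p=onz("side",337.6,283,.163);print("tip",p, "origin", p[:2]-.031*np.array([np.cos(np.radians(-37)),np.sin(np.radians(-37))]))
t=cv2.imread("pics/top3.png");a=cv2.resize(t[190:260,225:325],None,fx=8,fy=8,interpolation=cv2.INTER_CUBIC)
a=cv2.normalize(a,None,0,255,cv2.NORM_MINMAX);cv2.imwrite("pics/c11.png",a)
```

```text
tip [ 0.48689727 -0.30833465  0.163     ] origin [ 0.46213957 -0.28967838]
```

View pics/c11.png

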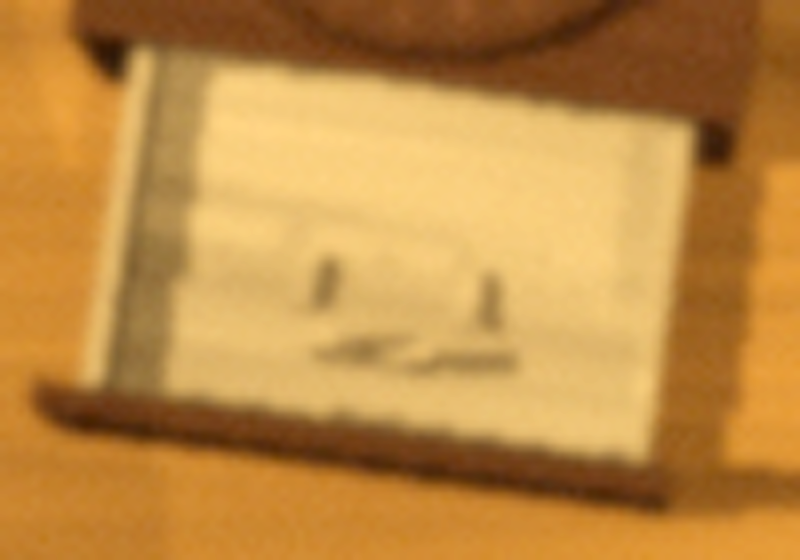

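Run:
```python
from h import *
C=lambda u,v,z:onz("top",(u+.5)/8+225-.5,(v+.5)/8+190-.5,z)[:2]
c,s_=np.cos(YAW),np.sin(YAW);Rm=np.array([[c,s_],[-s_,c]])
for nm,u,v,z in(("wallL",130,60,.034),("wallL",85,380,.034),("wallR",697,122,.034),("wallR",652,455,.034),
 ("frontTop inL",45,382,.066),("front top outL",40,405,.066),("fronttop inR",668,475,.066),("fronttop outR",665,500,.066),
 ("boxfrontL",78,40,.07),("boxfrontR",745,130,.07),("ribLin",313,285,.02),("ribRout",480,300,.02),("postR",515,360,.043),("postL",312,345,.043)):
    p=C(u,v,z);print(nm,p.round(4),(Rm@(p-BX)).round(4))
```

```text
wallL [0.58   0.1034] [-0.0739  0.0785]
wallL [0.4939 0.1122] [-0.1605  0.0769]
wallR [ 0.5667 -0.0482] [-0.069  -0.0736]
wallR [ 0.4769 -0.0379] [-0.1593 -0.0742]
frontTop inL [0.4896 0.1177] [-0.1654  0.0818]
front top outL [0.4837 0.1188] [-0.1714  0.0822]
fronttop inR [ 0.4689 -0.0419] [-0.1668 -0.0791]
fronttop outR [ 0.4624 -0.0412] [-0.1733 -0.0792]
boxfrontL [0.5778 0.112 ] [-0.0772  0.0867]
boxfrontR [ 0.5582 -0.06  ] [-0.076  -0.0863]
ribLin [0.5224 0.0541] [-0.1252  0.0226]
ribRout [0.5193 0.0091] [-0.1229 -0.0224]
postR [ 0.5005 -0.0013] [-0.1403 -0.0351]
postL [0.5033 0.052 ] [-0.1439  0.0182]
```

Call:
{"api": "drive_tool", "payload": {"motion": [[0,2,-1,0],[0,5,-2,0],[0,8,-4,-1],[0,11,-5,-2],[0,14,-7,-3],[0,17,-8,-4],[0,20,-10,-5],[0,23,-11,-6],[0,26,-13,-6],[0,28,-14,-6],[0,29.4,-14.5,-6],[0,29.4,-14.5,-6],[0,29.4,-14.5,-6],[0,29.4,-14.5,-6]]}}

```text
time: 9.88
ee_pos: [0.5202, 0.0304, 0.171]
eef_rot: [0.044, 0.706, -0.044, 0.705]
ft_force: [0.0, -0.6, 0.2]
width: 0.0439
```

Run:
```python
from h import *
go(.521,.0328,.08,83.1)
for n in("side","top"):
    im=r.camera(n); cv2.imwrite(f"pics/{n}5.png",im[:,:,::-1])
s=cv2.imread("pics/side5.png");cv2.imwrite("pics/c12.png",cv2.resize(s[170:290,270:430],None,fx=5,fy=5,interpolation=cv2.INTER_CUBIC))
```

```text
t 9.88 pos [0.5202 0.0304 0.171 ] jaw 82.89 F [ 0.01 -0.63  0.19] w 0.0439
rows [9.1  0.26 0.06] -0.04
```

View pics/c12.png

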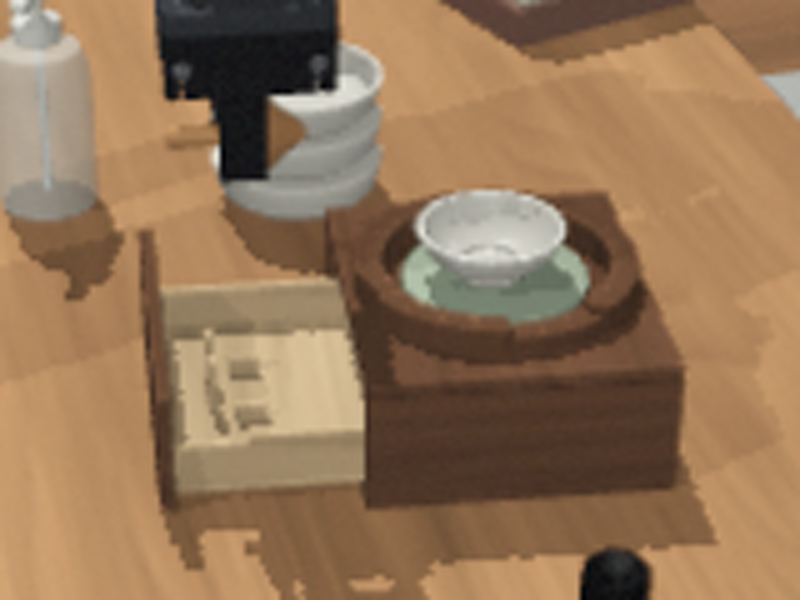

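Run:
```python
from h import *
S=lambda u,v,z:onz("side",(u+.5)/5+270-.5,(v+.5)/5+170-.5,z)[:2]
c,s_=np.cos(YAW),np.sin(YAW);Rm=np.array([[c,s_],[-s_,c]])
for nm,u,v,z in(("ribfar L front edge top",228,359,.022),("ribfar rear",260,359,.022),("ribnear",236,403,.022),("ribnear rear",270,404,.022),("ribnear bottom",236,424,.013),
 ("frontboard far top in",153,230,.066),("front near top in",170,388,.066),("wallfar",162,290,.034),("wallnear",365,430,.034),("post far tip",208,332,.043),("post near top",215,375,.043),("boxfR",372,388,.07),("boxrR",682,366,.07),("boxrL",608,192,.07),("boxfL",338,210,.07)):
    p=S(u,v,z);print(nm,p.round(4),(Rm@(p-BX)).round(4))
```

```text
ribfar L front edge top [0.5162 0.0566] [-0.1316  0.0243]
ribfar rear [0.5321 0.0527] [-0.1154  0.0224]
ribnear [0.5121 0.0154] [-0.1308 -0.017 ]
ribnear rear [0.5282 0.0106] [-0.1142 -0.0199]
ribnear bottom [0.5108 0.0104] [-0.1315 -0.0222]
frontboard far top in [0.4904 0.1204] [-0.165   0.0846]
front near top in [ 0.4723 -0.0312] [-0.1647 -0.0681]
wallfar [0.4925 0.1127] [-0.162   0.0772]
wallnear [ 0.5638 -0.0401] [-0.0728 -0.066 ]
post far tip [0.5054 0.0509] [-0.1417  0.0175]
post near top [0.5012 0.0106] [-0.1411 -0.0231]
boxfR [ 0.5621 -0.0593] [-0.0722 -0.0852]
boxrR [ 0.707  -0.0748] [ 0.0735 -0.0831]
boxrL [0.7296 0.0965] [0.0754 0.0896]
boxfL [0.587  0.1113] [-0.068   0.0872]
```

Call:
{"api": "drive_tool", "payload": {"motion": [[0,0,0,0],[2,0,0,0],[4.5,0,0,0],[7,0,0,0],[8.5,0,0,0],[9,0,0,0],[9,0,0,0],[9,0,0,0],[9,0,0,0]]}}

```text
time: 10.73
ee_pos: [0.5214, 0.0321, 0.0828]
eef_rot: [0.043, 0.705, -0.043, 0.706]
ft_force: [0.5, -0.1, -0.6]
width: 0.0439
```

Run:
```python
from h import *
go(.5205,.0333,.0455,83.1)
im=r.camera("side");cv2.imwrite("pics/c13.png",cv2.resize(im[170:290,270:430,::-1],None,fx=5,fy=5,interpolation=cv2.INTER_CUBIC))
```

```text
t 10.73 pos [0.5214 0.0321 0.0828] jaw 82.98 F [ 0.5  -0.09 -0.64] w 0.0439
rows [ 3.73  0.1  -0.11] -0.02
```

View pics/c13.png

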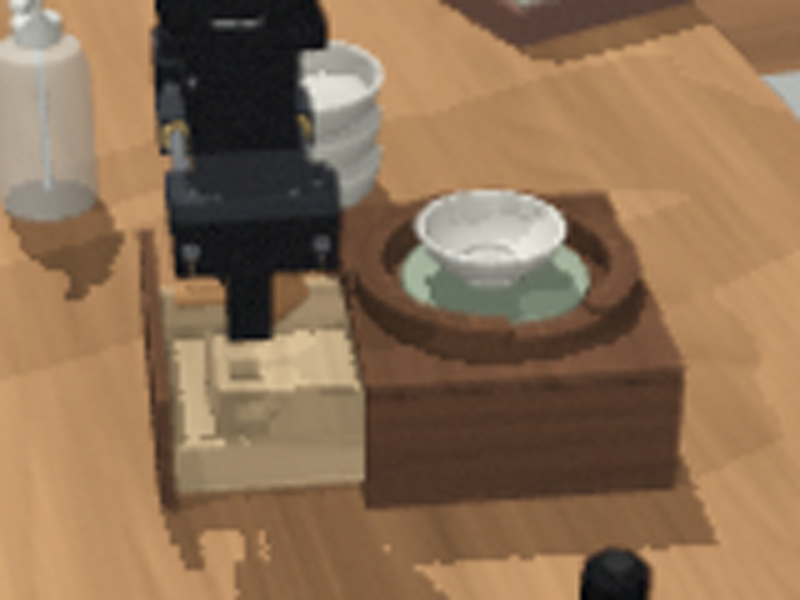

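Call:
{"api": "drive_tool", "payload": {"motion": [[0.5,0.1,0,0],[1,0.1,0,0],[1.6,0.1,0,0],[2.2,0.1,0,0],[2.8,0.1,0,0],[3.2,0.1,0,0],[3.4,0.1,0,0],[3.4,0.1,0,0],[3.4,0.1,0,0]]}}

```text
time: 11.53
ee_pos: [0.5207, 0.0332, 0.0475]
eef_rot: [0.043, 0.706, -0.043, 0.706]
ft_force: [-0.8, -0.0, -0.3]
width: 0.0437
```

Run:
```python
from h import *
go(.5205,.0333,.0455,83.1)
im=r.camera("side");cv2.imwrite("pics/c14.png",cv2.resize(im[170:290,270:430,::-1],None,fx=5,fy=5,interpolation=cv2.INTER_CUBIC))
```

```text
t 11.53 pos [0.5207 0.0332 0.0475] jaw 83.0 F [-0.75 -0.01 -0.33] w 0.0437
rows [ 0.2   0.01 -0.02] -0.02
```

View pics/c14.png

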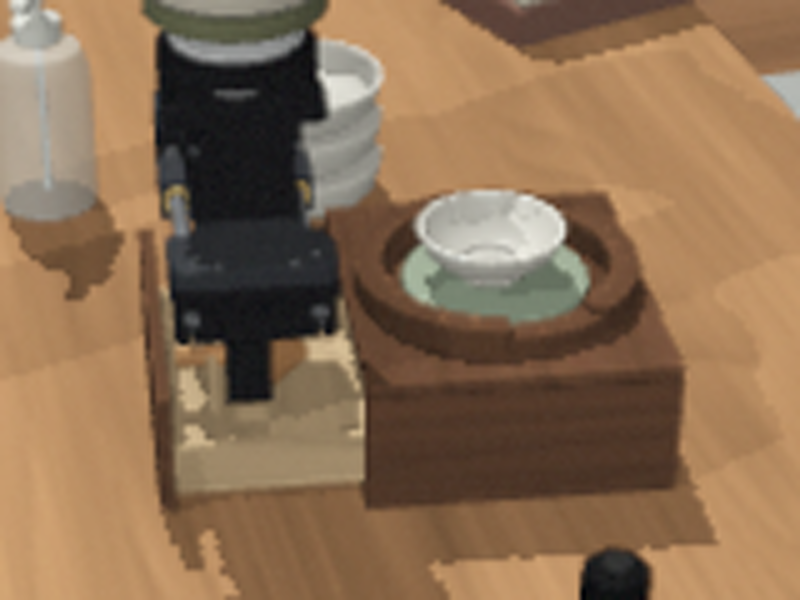

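Aligned with no contact yet; a couple of mm lower, then feel.

Call:
{"api": "drive_tool", "payload": {"motion": [[0.1,0,0,0],[0.2,0,0,0],[0.2,0,0,0],[0.2,0,0,0]]}}

```text
time: 11.92
ee_pos: [0.5207, 0.0332, 0.0455]
eef_rot: [0.043, 0.706, -0.043, 0.706]
ft_force: [-0.3, -0.2, -0.5]
width: 0.0439
```

Call:
{"api": "drive_tool", "payload": {"motion": [[0.1,0,0,0],[0.1,0,0,0],[0.1,0,0,0]]}}

```text
time: 12.17
ee_pos: [0.5207, 0.0332, 0.0445]
eef_rot: [0.043, 0.706, -0.043, 0.706]
ft_force: [-0.2, -0.8, -0.1]
width: 0.0436
```

Call:
{"api": "drive_tool", "payload": {"motion": [[0,0,0,0],[0,0,0,0],[0,0,0,0],[0,0,0,0],[0,0,0,0]], "grip": 70}}

```text
time: 12.58
ee_pos: [0.5207, 0.0332, 0.0446]
eef_rot: [0.043, 0.706, -0.043, 0.706]
ft_force: [0.1, -0.3, -0.2]
width: 0.062
```

Call:
{"api": "drive_tool", "payload": {"motion": [[-1,0,0,0],[-3,0,0,0],[-6,0,0,0],[-9,0,0,0],[-12,0,0,0],[-12,0,0,0],[-12,0,0,0]]}}

```text
time: 13.17
ee_pos: [0.5218, 0.0334, 0.1669]
eef_rot: [0.044, 0.704, -0.043, 0.707]
ft_force: [-0.2, 0.1, -0.6]
width: 0.0628
```

Run:
```python
from h import *
go(.43,.04,.06,83.1)
im=r.camera("side");cv2.imwrite("pics/c15.png",cv2.resize(im[170:290,270:430,::-1],None,fx=5,fy=5,interpolation=cv2.INTER_CUBIC))
im=r.camera("top");cv2.imwrite("pics/c16.png",cv2.resize(im[110:270,200:360,::-1],None,fx=3.7,fy=3.7,interpolation=cv2.INTER_CUBIC))
```

```text
t 13.17 pos [0.5218 0.0334 0.1669] jaw 83.0 F [-0.19  0.14 -0.63] w 0.0628
rows [10.65 -0.48 -9.23] -0.02
```

View pics/c15.png

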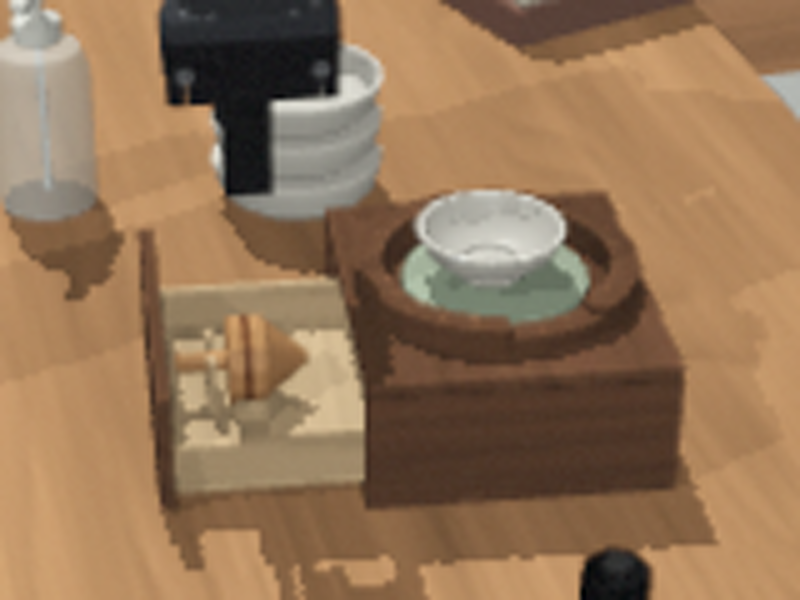

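Call:
{"api": "drive_tool", "payload": {"motion": [[0,0,-2,0],[0,0,-5,0],[0,0,-8,0],[0,0,-9,0],[2,0,-9,0],[5,0,-9,0],[8,0,-9,0],[10,0,-9,0],[10.5,0,-9,0],[10.5,0,-9,0],[10.5,0,-9,0]], "grip": 255}}

```text
time: 14.18
ee_pos: [0.4316, 0.0441, 0.06]
eef_rot: [0.043, 0.706, -0.043, 0.706]
ft_force: [0.4, -0.5, -0.0]
width: 0.0025
```

Run:
```python
from h import *
c,s_=np.cos(YAW),np.sin(YAW)
p=BX+np.array([[c,-s_],[s_,c]])@np.array([-.0895,.0018])
go(p[0],p[1],.06,83.1)
```

```text
t 14.18 pos [0.4316 0.0441 0.06  ] jaw 82.99 F [ 0.39 -0.54 -0.05] w 0.0025
rows [-1.000e-02  3.000e-02  1.247e+01] -0.02
```

Call:
{"api": "drive_tool", "payload": {"motion": [[0,0,0.5,0],[0,0,1.2,0],[0,0,1.9,0],[0,0,2.4,0],[0,0,2.8,0],[0,0,3.2,0],[0,0,3.6,0],[0,0,4,0],[0,0,4.5,0],[0,0,5,0],[0,0,5.5,0],[0,0,6,0],[0,0,6.5,0],[0,0,7,0],[0,0,7.5,0],[0,0,8,0],[0,0,8.5,0],[0,0,9,0],[0,0,9.5,0],[0,0,9.5,0]]}}

```text
time: 15.85
ee_pos: [0.5265, 0.0326, 0.0594]
eef_rot: [0.043, 0.706, -0.043, 0.706]
ft_force: [-3.5, 1.6, 1.0]
width: 0.0007
```

Run:
```python
from h import *
c,s_=np.cos(YAW),np.sin(YAW)
p=BX+np.array([[c,-s_],[s_,c]])@np.array([-.0895,.0018])
go(p[0],p[1],.06,83.1)
im=r.camera("side");cv2.imwrite("pics/c17.png",cv2.resize(im[170:290,270:430,::-1],None,fx=5,fy=5,interpolation=cv2.INTER_CUBIC))
```

```text
t 15.85 pos [0.5265 0.0326 0.0594] jaw 83.01 F [-3.48  1.63  1.04] w 0.0007
rows [-0.06  0.01  2.91] -0.02
```

View pics/c17.png

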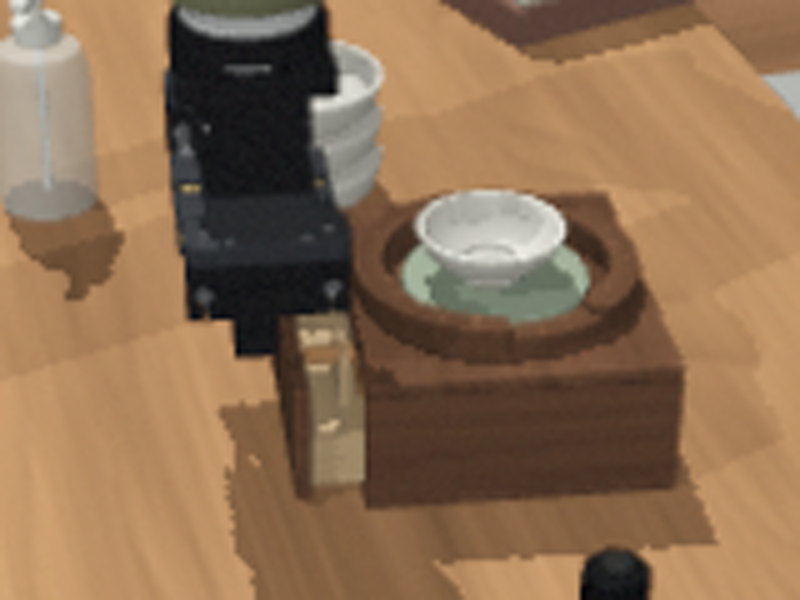

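Call:
{"api": "drive_tool", "payload": {"motion": [[0,0,0.4,0],[0,0,0.8,0],[0,0,1.2,0],[0,0,1.5,0],[0,0,1.8,0],[0,0,2.1,0],[0,0,2.4,0],[0,0,2.4,0]]}}

```text
time: 16.57
ee_pos: [0.5488, 0.0299, 0.0592]
eef_rot: [0.043, 0.706, -0.043, 0.705]
ft_force: [-6.0, 1.2, 2.1]
width: 0.0005
```

Call:
{"api": "drive_tool", "payload": {"motion": [[0,0,0.2,0],[0,0,0.4,0],[0,0,0.5,0],[0,0,0.5,0],[0,0,0.5,0]]}}

```text
time: 16.98
ee_pos: [0.554, 0.0292, 0.0592]
eef_rot: [0.043, 0.706, -0.043, 0.706]
ft_force: [-4.2, 0.8, -1.2]
width: 0.0005
```

Call:
{"api": "drive_tool", "payload": {"motion": [[0,0,0.1,0],[0,0,0.2,0],[0,0,0.2,0],[0,0,0.2,0]]}}

```text
time: 17.32
ee_pos: [0.5555, 0.029, 0.0592]
eef_rot: [0.043, 0.706, -0.043, 0.705]
ft_force: [-7.2, 2.0, 1.4]
width: 0.0005
```

Call:
{"api": "drive_tool", "payload": {"motion": [[0,0,0.1,0],[0,0,0.2,0],[0,0,0.2,0],[0,0,0.2,0]]}}

```text
time: 17.65
ee_pos: [0.5558, 0.029, 0.0591]
eef_rot: [0.043, 0.708, -0.043, 0.704]
ft_force: [-17.4, 2.7, 10.7]
width: 0.0005
```

Call:
{"api": "drive_tool", "payload": {"motion": [[0,0,-0.3,0],[0,0,-1,0],[0,0,-2.5,0],[0,0,-4,0],[0,0,-6,0],[-2,0,-8,0],[-5,0,-9,0],[-9,0,-9,0],[-12,0,-9,0],[-12,0,-9,0],[-12,0,-9,0]]}}

```text
time: 18.57
ee_pos: [0.4708, 0.0396, 0.1819]
eef_rot: [0.044, 0.704, -0.043, 0.708]
ft_force: [-0.9, 0.2, -0.5]
width: 0.0005
```

Run:
```python
from h import *
im=r.camera("side");cv2.imwrite("pics/side9.png",im[:,:,::-1]);cv2.imwrite("pics/c18.png",cv2.resize(im[170:290,270:430,::-1],None,fx=5,fy=5,interpolation=cv2.INTER_CUBIC))
im=r.camera("top");cv2.imwrite("pics/top9.png",im[:,:,::-1])
```

```text
(no output)
```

View pics/c18.png

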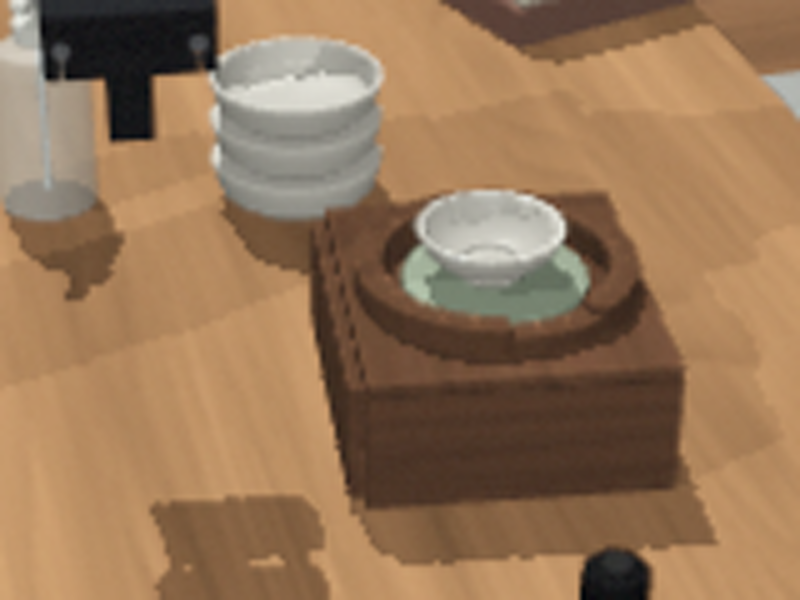

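View pics/top9.png

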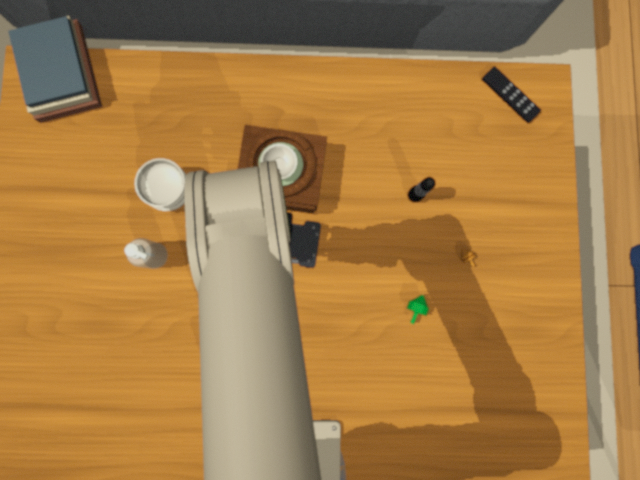

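Call:
{"api": "drive_tool", "payload": {"motion": [[0,0,0,0],[0,0,0,0],[0,0,0,0],[0,0,0,0],[0,0,0,0],[0,0,0,0],[0,0,0,0],[0,0,0,0],[0,0,0,0],[0,0,0,0]]}}

```text
time: 19.5
ee_pos: [0.4691, 0.0395, 0.1795]
eef_rot: [0.043, 0.706, -0.043, 0.706]
ft_force: [-0.5, 0.2, 0.3]
width: 0.0005
```

Run:
```python
from h import *
b=r.camera("side")[:,:,::-1].astype(int);a=cv2.imread("pics/side0.png").astype(int);c=cv2.imread("pics/side9.png").astype(int)
sl=(slice(205,275),slice(328,345))
print("front edge diff vs start",np.abs(b-a)[sl].mean(),"vs 1s ago",np.abs(b-c)[sl].mean())
for nm,y0,y1,x0,x1 in(("dish",205,232,350,388),("torch",278,338,378,402),("green",328,358,245,285),("small",368,396,325,350),("tiers",178,214,310,348),("dispenser",165,216,266,291)):
    print(nm,np.abs(b-a)[y0:y1,x0:x1].mean().round(2))
go(.47,.04,.18,83)
```

```text
front edge diff vs start 3.4669467787114847 vs 1s ago 1.2406162464985995
dish 7.24
torch 1.73
green 1.09
small 19.42
tiers 7.09
dispenser 30.16
t 19.55 pos [0.4691 0.0395 0.1795] jaw 83.0 F [-0.56 -0.27  0.04] w 0.0001
rows [-0.05  0.06  0.09] 0.0
```

Run:
```python
from h import *
a=cv2.imread("pics/side0.png");c=cv2.imread("pics/side9.png")
f=lambda i:cv2.resize(i[360:405,315:360],(390,390),interpolation=cv2.INTER_CUBIC)
cv2.imwrite("pics/c19.png",np.hstack([f(a),f(c)]))
```

```text
(no output)
```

View pics/c19.png

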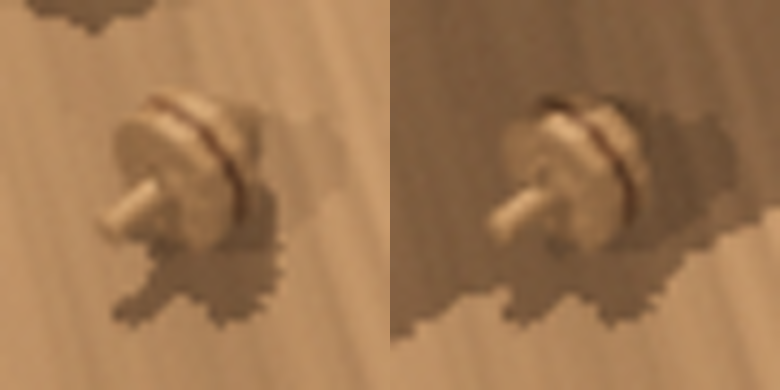

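The small top stands in the same place in both pictures; only the arm's shadow over it differs. The job is ready to hand in.

```bash
python3 -c "
from bench import r
print(r.close_job())"
```

```text
the job is handed in; nothing more can be done
None
```

The job is done and handed in at about 19.6 s of the 72 s allowed.

- **Catch:** Both end faces of the dip showed in the pictures, so I went straight to the spot, about 71° to the right of the ring's rearmost point. I did not feel along the whole rear half. First contact was 4 mm below the ring's face. I pressed about 9 mm at up to 6 N, and the drawer came out fully.
- **Top:** I took the larger wooden top by its band (44 mm between the fingers) and laid it in the cradle. A picture after letting go showed it seated, with the stem in the notch and pointing to the drawer front.
- **Drawer:** I pushed it until it stopped at about 17 N, then backed off. It was still shut about 1 s later, and its front edge looked as it did at the start. I judged the latch from that, not from a direct reading.
- **Other things:** The dish, torch, stacked dishes, and the green and small tops look unmoved. The picture comparison flagged two spots. At the small top the difference was the arm's shadow. At the dispenser it was the gripper partly in front of it, though its visible part and the top view show it in place.

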